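# Line up the jar and the earplug case along the back lip of a bathroom shelf

## Robot

A 6-joint arm with a two-finger parallel gripper is mounted at the origin on the work surface. World frame = base frame: x ahead of the robot, y to its left, z up, the work surface at z = 0. Lengths are in m, angles in rad, forces in N, time in s.
With the tool pointing down it reaches from about 0.35 to 0.775 m from the base axis. Payload 7.3 kg.
Tool frame: the origin (TCP) lies at the very end of the fingers, on their centre line; the grasp point (between the pads) lies 19 mm behind it; z points along the fingers, y is the direction in which the jaws open and shut (so a half turn about z gives the same grasp; the last joint's range is limited). The gripper opens to 92 mm and grips with 3 to 60 N. Pads are 19 mm wide; open, the fingers measure 130 mm over their backs; the gripper's body (75 mm by 190 mm) begins 47 mm behind the grasp point.
Start: joints at [-1.311, 0.342, 1.524, -0, 1.275, -0.146], TCP at [0.207, -0.482, 0.198] pointing down, gripper open.
Joint ranges: [-2.53, 2.53], [-0.77, 2.02], [0.04, 2.7], [-1, 4.14], [0.28, 2.66], [-3.11, 3.11]. Speed limits (rad/s): [2.57, 2.57, 3.14, 3.14, 3.14, 3.14].

## Interface

Orientations are given as [roll, pitch, yaw] about the fixed x, y, z axes, in that order (R = Rz(yaw) Ry(pitch) Rx(roll)).
In Python, from cell import observe, read_camera, camera_info, hand_in gives the robot as it stands.
- The arm moves only by the tool jog_arm, never from a script. Its argument "rows" is one flat list of numbers, 5 for each row, row after row: the finger opening in mm, from 0 to 91.8, then the shift along the tool's x, y, z in mm, then the turn about the tool's z in degrees. In form: [gripper, tx, ty, tz, roll, gripper, tx, ty, tz, roll, ...]. A call has 1 to 20 rows; each row shifts and turns the commanded pose from where the row before left it, along the tool's axes as they then stand; what a row does not reach is not made up. A row lasts 1/10 s, in which the tool goes at most 50 mm and 8.59 degrees, less where a joint would pass 70% of its speed; a pose out of reach is approached as far as the arm can. A call with a gripper value outside its range is refused whole. The fingers move at their own pace and stop on an object; "grip_force" is the grip in N (left out, the last holds). Time passes only in rows, so rows that do not move let the fingers close. It gives the time, the measured TCP pose, the force and the opening at its end, in the units of the state.
- observe(): the state, without advancing time (a new reading comes with each control period).
- read_camera(name): name is "scene" or "side" or "wrist"; returns (picture, depth): 420x560x3 uint8, red, green, blue; 420x560 float32, m along the optical axis (not along the pixel's ray), 0 where there is no reading.
- camera_info(name): a dict with "fx", "fy", "cx", "cy" (pixels), "extrinsics" (4x4, takes a point from camera to world coordinates); the wrist camera has in their place "tool_from_camera" (4x4, takes a point from camera to tool coordinates, whose origin is the TCP and whose axes are the flange's). Camera axes: x right, y up, looking along -z (the intrinsics and any distortion apply to the point x, -y, -z); pixel columns grow to the right and rows downward; lengths in m; the calibration is good to about 2 mm. The wrist camera is an equidistant fisheye: a pixel r from the principal point sees the ray r / f radians off the axis. A picture is of the moment at which its call begins: read the wrist's pose just before it. camera_info takes no time and is no camera call.
- hand_in(): hands the job in, once; it reports no verdict.
The state is a dict: "time": time; "qpos": joint angles; "qvel": joint speeds; "joint_efforts": joint torques, N m; "tool_pos": TCP position; "tool_rot": TCP orientation; "contact_force": force on the tool from outside, world axes, zero at the start; "torque": the same for the moment, N m; "opening": finger opening in m.
Only numpy, scipy, OpenCV 4.12 (cv2) and the standard library are available. Lean on these libraries where they do the work, as an engineer would, in place of code of your own. Each camera call takes 0.05 s, during which the arm holds its last target. There are 200 camera calls.

## Task

Tidy the narrow bathroom shelf by pushing only: push the earplug case back until its long side lies flat against the shelf's back lip, push the lidded glass jar back until it touches the lip too, and slide it along the lip until it stands against the end of the case. Push gently with the fingers, without pinching, lifting or tipping either thing, leave the comb where it lies and do not set the scraper and the hair clip hanging under the shelf swinging.

Things in the scene. Friction and masses are not known exactly. Their poses are not given: they have to be found in the camera images.
- shelf_stop (a point): Fixed white shelf (place and yaw vary): point at mid-length of the back lip's robot-side face, at its foot, on the shelf's top, 180 mm above the counter. x away from the robot, square to the lip; y along the lip; z up. Lip 20 mm high, 640 long. The top runs from x = -150 mm (open front edge) to 0 and y = -320 to 320, where end panels rise 30 mm above it. A chrome hook rail is under the front edge.
- jar_center (a point): Centre (half-way up) of the loose glass jar with closed steel lid: upright round cylinder 60 mm in diameter, 62 mm high, about 0.2 kg, standing on the shelf, on which it slides easily. z axis up along the jar. It may stand on either side of the case.
- case_center (a point): Centre (half-way up) of the loose silicone earplug case: rounded box lying flat on the shelf, 50 mm along its x, 80 mm along its y (long sides), 26 mm high, about 0.07 kg; z up. Starts turned by up to 0.5 rad from the lip's direction.
- comb: Loose flat steel comb lying on the shelf near its right-hand (-y) end, 150 mm along its y, 28 mm along x, 5 mm thick; origin at the middle of its underside. A bystander.
- scraper (a joint): Steel shoehorn-shaped tongue scraper, 24 mm wide, 114 mm long, hanging freely from a hook under the shelf's front edge, 120 mm to the left (+y) of the shelf's middle; swing angle in rad, 0 hanging straight down. A bystander.
- clip (a joint): Pink claw-type hair clip, 66 mm wide, 68 mm long, hanging freely from a hook under the shelf's front edge, 100 mm to the right (-y) of the shelf's middle; swing angle in rad, 0 hanging straight down. A bystander.
Mind the look-alikes: they are no part of the job. There is more than one size of the part that bears case_center; the job needs the smaller.

How it is judged:
By the outcome, as a careful person would: the job done as asked, in the order asked, and still so for the second after the job is handed in, with the robot touching nothing.
It also fails if it takes over 72 s, if anything falls off the work surface, if the arm or the gripper's body presses on something with over 40 N, if the wrist force passes 120 N, or if a joint passes its speed limit or range.

## Working session

There is one attempt and no reset: what is moved stays moved. The work goes in short steps, Python scripts to look and compute and a tool call to move; the robot and the scene stay as the last step left them, time stands still between calls to the robot, and variables do not carry over. Pictures are saved under pics/ and viewed, about 8 in all and at most 12, crops included, and the job is handed in when it is done.

Besides the shell and the picture viewer there is one more tool, called after "Call:" in YAML: its name, and indented under it one key for each argument. jog_arm: Moves the arm, as the interface text tells. Its arguments: {"type":"object","properties":{"rows":{"type":"array","items":{"type":"number"}},"grip_force":{"type":"number"}},"required":["rows"]}

```bash
ls; mkdir -p pics; cat > h.py <<'E'
import numpy as np, cv2
from cell import *
def shot(n,f):
    p,d=read_camera(n); cv2.imwrite('pics/'+f+'.png',p[:,:,::-1]); np.savez('pics/'+f+'.npz',p=p,d=d); return p,d
def pts(n,d):
    i=camera_info(n); v,u=np.mgrid[:d.shape[0],:d.shape[1]]
    c=np.stack([(u-i['cx'])/i['fx']*d,-(v-i['cy'])/i['fy']*d,-d,np.ones_like(d)],-1)
    return (c@np.array(i['extrinsics']).T)[...,:3]
E
python3 - <<'E'
from h import *
print(observe())
for n in ('scene','side'): shot(n,n+'1'); i=camera_info(n); print(i)
print(camera_info('wrist'))
E
```

```text
pics
{'time': 0.0, 'qpos': array([-1.31097929e+00,  3.42754556e-01,  1.52504621e+00, -2.32573841e-07,
        1.27538230e+00, -1.46022879e-01]), 'qvel': array([-0.00045729,  0.00023383,  0.00089846, -0.00042197, -0.00020315,
       -0.001851  ]), 'joint_efforts': array([ 1.36759852e-03, -4.31240237e+01, -2.44217795e+01,  7.19327736e-02,
        5.60179283e-02, -1.36784188e-04]), 'tool_pos': array([ 0.20715481, -0.48190096,  0.19771829]), 'tool_rot': array([-3.14001913e+00, -2.31192258e-04,  4.05839801e-01]), 'contact_force': array([ 0.98754295, -0.29556179, -0.33084591]), 'torque': array([-0.01627196, -0.0305144 , -0.038178  ]), 'opening': 0.09184861763098909}
{'fx': 459.093974009102, 'fy': 459.093974009102, 'cx': 278.57439796141443, 'cy': 204.86507441555835, 'extrinsics': array([[-0.36670395, -0.69360933,  0.62002767,  1.08699557],
       [ 0.93019018, -0.28521877,  0.2310768 ,  0.2153351 ],
       [ 0.0165665 ,  0.66148043,  0.74977943,  0.83966637],
       [ 0.        ,  0.        ,  0.        ,  1.        ]])}
{'fx': 490.17324359449907, 'fy': 490.17324359449907, 'cx': 281.85563937474126, 'cy': 214.40681341114333, 'extrinsics': array([[-0.78662989,  0.45188648, -0.42072796,  0.10560424],
       [-0.61725231, -0.59167196,  0.5185787 ,  0.52272642],
       [-0.01459424,  0.66762482,  0.74435483,  0.89071637],
       [ 0.        ,  0.        ,  0.        ,  1.        ]])}
{'fx': 325.19226210127806, 'fy': 325.19226210127806, 'cx': 283.5248802890601, 'cy': 201.72980399852293, 'tool_from_camera': array([[-5.91715065e-04,  9.66028667e-01,  2.58434255e-01,
         6.80919423e-02],
       [ 9.99998529e-01,  1.55567409e-04,  1.70810026e-03,
        -4.30833649e-04],
       [ 1.60986987e-03,  2.58434885e-01, -9.66027338e-01,
        -1.86323896e-01],
       [ 0.00000000e+00,  0.00000000e+00,  0.00000000e+00,
         1.00000000e+00]])}
```

View pics/scene1.png

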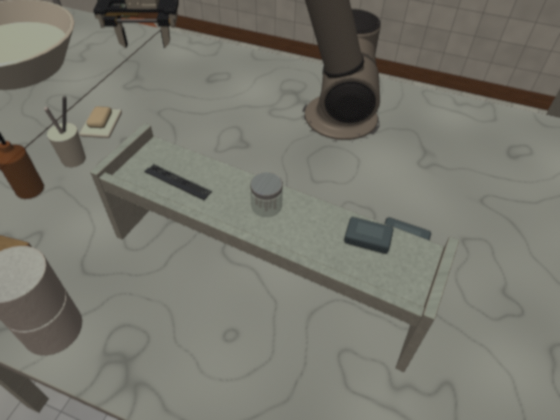

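View pics/side1.png

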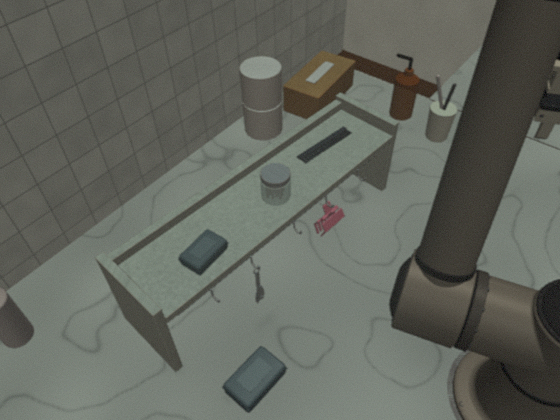

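The scene view (from behind the shelf) shows the jar at (266,193), the case on the shelf at (369,234) and the comb at (178,182). The look-alike case on the counter is at (407,232). In the side view the case is at (203,251), the jar at (275,183), the counter case at (255,378), the clip at (328,217) and the scraper at (258,280).

```bash
cat > meas.py <<'E'
from h import *
def clouds(tag):
    P=[];C=[]
    for n in ('scene','side'):
        z=np.load(f'pics/{n}{tag}.npz'); q=pts(n,z['d']); m=z['d']>0
        P.append(q[m]);C.append(z['p'][m].astype(int))
    return P,C
E
python3 - <<'E'
from meas import *
P,C=clouds('1')
for n,p in zip(('scene','side'),P):
    b=(p[:,0]>.3)&(p[:,0]<1)&(abs(p[:,1])<.6)
    h,e=np.histogram(p[b,2],bins=np.arange(.15,.26,.004)); print(n,list(zip(e.round(3),h)))
    top=b&(abs(p[:,2]-.18)<.006); r=cv2.minAreaRect(p[top][:,:2].astype(np.float32)); print('top',r, cv2.boxPoints(r))
    lip=b&(abs(p[:,2]-.20)<.004); 
    lid=b&(p[:,2]>.237)&(p[:,2]<.25); q=p[lid]; print('lid',lid.sum(),np.median(q,0),q.min(0),q.max(0))
E
```

```text
scene [(np.float64(0.15), np.int64(142)), (np.float64(0.154), np.int64(142)), (np.float64(0.158), np.int64(153)), (np.float64(0.162), np.int64(260)), (np.float64(0.166), np.int64(512)), (np.float64(0.17), np.int64(567)), (np.float64(0.174), np.int64(565)), (np.float64(0.178), np.int64(11348)), (np.float64(0.182), np.int64(5946)), (np.float64(0.186), np.int64(1048)), (np.float64(0.19), np.int64(760)), (np.float64(0.194), np.int64(804)), (np.float64(0.198), np.int64(3445)), (np.float64(0.202), np.int64(2580)), (np.float64(0.206), np.int64(1239)), (np.float64(0.21), np.int64(1258)), (np.float64(0.214), np.int64(68)), (np.float64(0.218), np.int64(46)), (np.float64(0.222), np.int64(49)), (np.float64(0.226), np.int64(56)), (np.float64(0.23), np.int64(45)), (np.float64(0.234), np.int64(56)), (np.float64(0.238), np.int64(97)), (np.float64(0.242), np.int64(520)), (np.float64(0.246), np.int64(7)), (np.float64(0.25), np.int64(0)), (np.float64(0.254), np.int64(0))]
top ((0.7008392810821533, -0.1431514322757721), (0.9243639707565308, 0.4567300081253052), 84.25701904296875) [[ 0.42737168 -0.580162
[... 808 characters left out ...]
 np.int64(45)), (np.float64(0.218), np.int64(42)), (np.float64(0.222), np.int64(51)), (np.float64(0.226), np.int64(50)), (np.float64(0.23), np.int64(45)), (np.float64(0.234), np.int64(44)), (np.float64(0.238), np.int64(235)), (np.float64(0.242), np.int64(285)), (np.float64(0.246), np.int64(0)), (np.float64(0.25), np.int64(0)), (np.float64(0.254), np.int64(0))]
top ((0.6956385374069214, -0.13849160075187683), (0.9237242341041565, 0.4495566785335541), 84.16022491455078) [[ 0.42503366 -0.5750863 ]
 [ 0.8722573  -0.6208273 ]
 [ 0.9662434   0.2981031 ]
 [ 0.5190198   0.34384412]]
lid 539 [ 0.5482304  -0.00329837  0.2420785 ] [ 0.52123335 -0.03543959  0.23704006] [0.57827303 0.02325016 0.24598403]
```

```bash
cat >> meas.py <<'E'
def comp(p,c,lo,hi,yaw,o):
    "shelf-frame points"
    R=np.array([[np.cos(yaw),-np.sin(yaw)],[np.sin(yaw),np.cos(yaw)]])
    q=p.copy(); q[:,:2]=(p[:,:2]-o)@R; return q
E
python3 - <<'E'
from meas import *
P,C=clouds('1')
for n,p,c in zip(('scene','side'),P,C):
    # lip top: z .196-.206 line fit robustly in the back region
    b=(abs(p[:,2]-.2)<.004)&(p[:,0]>.3)&(p[:,0]<.8)&(abs(p[:,1])<.5)
    q=p[b]
    for yaw0 in [-.1]:
        s=comp(q,c,0,0,yaw0,np.array([.5,-.0])); h,e=np.histogram(s[:,0],bins=np.arange(-.2,.3,.01)); print(n,[(round(a,2),k) for a,k in zip(e,h) if k])
    xm=e[h.argmax()]+.005
    L=s[abs(s[:,0]-xm)<.015]
    # binned front/back edge per y
    ys=np.arange(-.36,.40,.02); F=[]
    for y in ys:
        t=L[abs(L[:,1]-y)<.01,0]
        if len(t)>8: F.append((y,np.percentile(t,5),np.median(t),np.percentile(t,95)))
    F=np.array(F); print('lip fit near/mid/far',[np.polyfit(F[:,0],F[:,k],1).round(4) for k in (1,2,3)],F[0],F[-1])
    T=comp(p[abs(p[:,2]-.18)<.003],c,0,0,yaw0,np.array([.5,0.])); T=T[(T[:,0]>-.2)&(T[:,0]<.2)]
    print('top x pct',np.percentile(T[:,0],[1,99]),'y',np.percentile(T[:,1],[.5,99.5]))
    fr=[(y,np.percentile(t,2)) for y in np.arange(-.4,.32,.03) for t in [T[abs(T[:,1]-y)<.015,0]] if len(t)>30]; fr=np.array(fr); print('front',np.polyfit(fr[:,0],fr[:,1],1), fr[:,1].round(4))
    E=comp(p[(p[:,2]>.205)&(p[:,2]<.2145)],c,0,0,yaw0,np.array([.5,0.])); E=E[(E[:,0]>-.1)&(E[:,0]<.2)]; h,e=np.histogram(E[:,1],bins=np.arange(-.6,.5,.01)); print('z~.21 y',[(round(a,2),k) for a,k in zip(e,h) if k])
E
```

```text
scene [(np.float64(-0.01), np.int64(10)), (np.float64(0.0), np.int64(8)), (np.float64(0.01), np.int64(15)), (np.float64(0.02), np.int64(16)), (np.float64(0.03), np.int64(19)), (np.float64(0.04), np.int64(16)), (np.float64(0.05), np.int64(71)), (np.float64(0.06), np.int64(144)), (np.float64(0.07), np.int64(47)), (np.float64(0.08), np.int64(38)), (np.float64(0.09), np.int64(12)), (np.float64(0.1), np.int64(17)), (np.float64(0.11), np.int64(16)), (np.float64(0.12), np.int64(16)), (np.float64(0.13), np.int64(159)), (np.float64(0.14), np.int64(1652)), (np.float64(0.15), np.int64(1704)), (np.float64(0.16), np.int64(9))]
lip fit near/mid/far [array([0.0025, 0.1417]), array([-0.0015,  0.1505]), array([-0.0035,  0.1571])] [-0.32        0.14223137  0.15407904  0.16021568] [0.34       0.15596867 0.15708554 0.1579219 ]
top x pct [-0.00937306  0.15719198] y [-0.31773967  0.32104551]
front [-0.0064191  -0.00114985] [-0.0066 -0.0062 -0.0061 -0.0062 -0.0071 -0.0068 -0.0076 -0.0071 -0.0061
  0.0418  0.0763 -0.0082 -0.0071 -0.0068 -0.0077 -0.0075 -0.0097 -0.0093
 -0.007  -0.0092 -0.0087]
z~.21 y [(np.
[... 1880 characters left out ...]
]
z~.21 y [(np.float64(-0.34), np.int64(41)), (np.float64(-0.33), np.int64(185)), (np.float64(-0.32), np.int64(218)), (np.float64(-0.02), np.int64(4)), (np.float64(-0.01), np.int64(14)), (np.float64(0.0), np.int64(11)), (np.float64(0.01), np.int64(20)), (np.float64(0.02), np.int64(51)), (np.float64(0.15), np.int64(7)), (np.float64(0.16), np.int64(78)), (np.float64(0.17), np.int64(95)), (np.float64(0.18), np.int64(98)), (np.float64(0.19), np.int64(101)), (np.float64(0.2), np.int64(109)), (np.float64(0.21), np.int64(109)), (np.float64(0.22), np.int64(108)), (np.float64(0.23), np.int64(58)), (np.float64(0.32), np.int64(234)), (np.float64(0.33), np.int64(511)), (np.float64(0.34), np.int64(215))]
```

```bash
cat >> meas.py <<'E'
O=np.array([.6396,-.0110]); YAW=-.097
def things(tag):
    P,C=clouds(tag)
    for n,p,c in zip(('scene','side'),P,C):
        s=comp(p,c,0,0,YAW,O); z=s[:,2]
        inn=(s[:,0]>-.16)&(s[:,0]<.01)&(abs(s[:,1])<.31)
        def blob(m,lo=50):
            # largest cluster on a 2 mm grid
            q=s[m]; g=np.zeros((100,340),np.uint8); ij=np.c_[(q[:,0]+.17)/.002,(q[:,1]+.33)/.002].astype(int); g[ij[:,0],ij[:,1]]=1
            g=cv2.dilate(g,np.ones((3,3))); k,l,st,_=cv2.connectedComponentsWithStats(g)
            b=1+st[1:,4].argmax(); return q[l[ij[:,0],ij[:,1]]==b]
        q=blob(inn&(z>.2035)&(z<.215)&(s[:,0]<-.0)) ; r=cv2.minAreaRect((q[:,:2]*1000).astype(np.float32)); print(n,'case top',np.round(r[0],1),np.round(r[1],1),round(r[2],1),'z',np.median(q[:,2]).round(4),'corners',cv2.boxPoints(r).round(0).tolist())
        q=blob(inn&(z>.237)&(z<.25)); (cx,cy),R=cv2.minEnclosingCircle((q[:,:2]*1000).astype(np.float32)); lo,hi=np.percentile(q[:,:2]*1000,[1,99],axis=0); print(n,'lid',round(cx,1),round(cy,1),'r',round(R,1),'bbox mid',((lo+hi)/2).round(1),(hi-lo).round(1))
        k=inn&(c.max(1)<60)&(z<.195)&(s[:,1]<-.08); q=blob(k); r=cv2.minAreaRect((q[:,:2]*1000).astype(np.float32)); print(n,'comb',np.round(r[0],1),np.round(r[1],1),round(r[2],1))
E
python3 -c "
from meas import *
things('1')"
```

```text
scene case top [-99.8 192.2] [50.3 79.7] 7.8 z 0.2072 corners [[-130.0, 228.0], [-119.0, 149.0], [-69.0, 156.0], [-80.0, 235.0]]
scene lid -85.3 -6.1 r 30.2 bbox mid [-85.7  -5.8] [54.9 54.9]
scene comb [ -57.6 -189.4] [144.8  27.1] 87.0
side case top [-102.9  195.8] [50.4 78.7] 7.2 z 0.2063 corners [[-133.0, 232.0], [-123.0, 154.0], [-73.0, 160.0], [-83.0, 238.0]]
side lid -90.7 -3.5 r 30.4 bbox mid [-90.4  -2.1] [54.6 54.4]
side comb [ -62.2 -189.6] [149.3  26. ] 87.1
```

```bash
cat > plan.py <<'E'
import sys; from meas import *
from scipy.spatial.transform import Rotation as Rt
Rs=np.array([[np.cos(YAW),-np.sin(YAW)],[np.sin(YAW),np.cos(YAW)]])
def now():
    o=observe(); p=np.array(o['tool_pos']); s=(p[:2]-O)@Rs*1000
    yaw=o['tool_rot'][2]; print('t',round(o['time'],2),'shelf mm',s.round(1),'z',round(p[2]*1000,1),'relyaw deg',round(np.degrees(yaw-YAW),1),'F',(np.r_[Rs.T@o['contact_force'][:2],o['contact_force'][2]]).round(2),'open',round(o['opening']*1000,1)); return s,p[2]*1000,yaw
def plan(*tg):
    "targets (x,y,z mm shelf, rel yaw deg)"
    s,z,yaw=now(); turn0=np.degrees(yaw-YAW)
    for x,y,zt,r in tg:
        d=np.array([x-s[0],y-s[1]]); a=np.radians(r); c,q=np.cos(a),np.sin(a)
        tx=d@[c,q]; ty=-(d@[-q,c]); print('turn',round(turn0-r,1),'then tx,ty,tz',round(tx,1),round(ty,1),round(z-zt,1)); s=np.array([x,y]);z=zt;turn0=r
E
python3 -c "
from plan import *
plan((-190,-200,300,0),(-190,192,300,0),(-175,192,188,0))"
```

```text
t 0.1 shelf mm [-384.8 -510.6] z 197.8 relyaw deg 28.8 F [ 0.57  0.43 -0.38] open 91.7
turn 28.8 then tx,ty,tz 194.8 -310.6 -102.2
turn 0 then tx,ty,tz 0.0 -392.0 0
turn 0 then tx,ty,tz 15.0 -0.0 112
```

Call:
jog_arm:
  rows: [30, 0, 0, -40, 7.2, 30, 0, 0, -40, 7.2, 30, 0, 0, -22, 7.2, 30, 0, 0, 0, 7.2, 30, 25, -40, 0, 0, 30, 25, -40, 0, 0, 30, 25, -40, 0, 0, 30, 25, -40, 0, 0, 30, 25, -40, 0, 0, 30, 25, -40, 0, 0, 30, 25, -40, 0, 0, 30, 20, -31, 0, 0, 30, 0, -45, 0, 0, 30, 0, -45, 0, 0, 30, 0, -45, 0, 0, 30, 0, -45, 0, 0, 30, 0, -45, 0, 0, 30, 0, -45, 0, 0, 30, 0, -45, 0, 0, 30, 0, -45, 0, 0]

```text
time: 2.1
tool_pos: [0.4659, 0.1685, 0.3002]
tool_rot: [3.141, 0.0, -0.097]
contact_force: [0.6, -0.8, 0.4]
opening: 0.0302
```

```bash
python3 -c "
from plan import *
plan((-175,192,300,0),(-175,192,188,0))"
```

```text
t 2.1 shelf mm [-190.3  161.8] z 300.2 relyaw deg 0.0 F [ 0.71 -0.72  0.36] open 30.2
turn 0.0 then tx,ty,tz 15.3 -30.2 0.2
turn 0 then tx,ty,tz 0.0 -0.0 112
```

Call:
jog_arm:
  rows: [30, 15, -30, 0, 0, 30, 0, 0, 30, 0, 30, 0, 0, 30, 0, 30, 0, 0, 30, 0, 30, 0, 0, 22, 0, 30, 0, 0, 0, 0, 30, 0, 0, 0, 0]

```text
time: 2.8
tool_pos: [0.4842, 0.1951, 0.1887]
tool_rot: [3.141, 0.0, -0.097]
contact_force: [0.5, -0.1, 0.5]
opening: 0.0298
```

```bash
python3 -c "
from plan import *
now()
p,d=shot('side','side2')
cv2.imwrite('pics/s2c.png',cv2.resize(p[180:340,80:320,::-1],None,fx=3,fy=3))"
```

```text
t 2.8 shelf mm [-174.6  190. ] z 188.7 relyaw deg 0.0 F [ 0.52 -0.04  0.54] open 29.8
```

View pics/s2c.png

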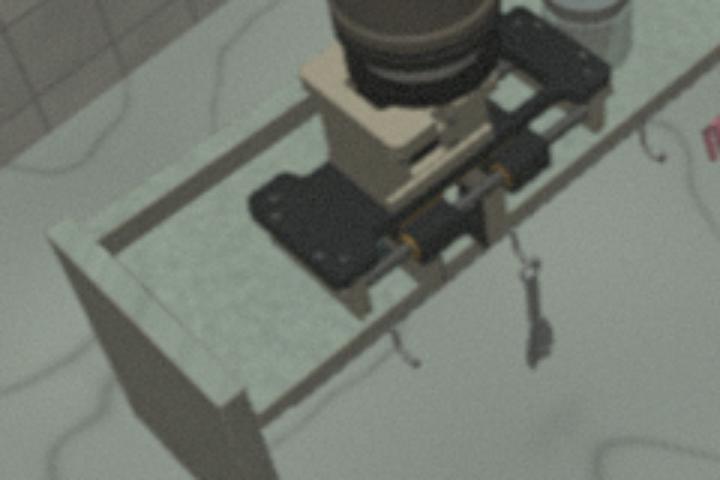

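Call:
jog_arm:
  rows: [30, 10, 0, 0, 0, 30, 10, 0, 0, 0, 30, 8, 0, 0, 0, 30, 5, 0, 0, 0, 30, 5, 0, 0, 0, 30, 5, 0, 0, 0, 30, 5, 0, 0, 0, 30, 5, 0, 0, 0, 30, 5, 0, 0, 0, 30, 5, 0, 0, 0, 30, 5, 0, 0, 0, 30, 5, 0, 0, 0, 30, 5, 0, 0, 0, 30, 5, 0, 0, 0, 30, 5, 0, 0, 0, 30, 5, 0, 0, 0, 30, 3, 0, 0, 0, 30, 0, 0, 0, 0]

```text
time: 4.65
tool_pos: [0.58, 0.1856, 0.1883]
tool_rot: [3.141, -0.0, -0.097]
contact_force: [-0.7, -0.0, 0.3]
opening: 0.0302
```

```bash
python3 -c "
from plan import *
now()
i=camera_info('wrist')
p,d=shot('wrist','wrist1')"
```

```text
t 4.65 shelf mm [-78.4 189.9] z 188.3 relyaw deg -0.0 F [-0.65 -0.1   0.32] open 30.2
```

View pics/wrist1.png

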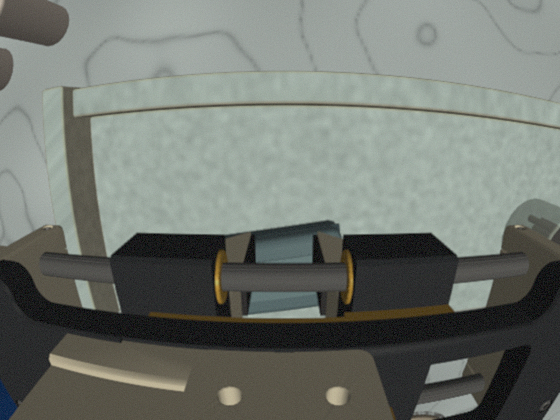

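```bash
cat >> plan.py <<'E'
def fish(pt):
    "tool-frame mm -> wrist pixel"
    i=camera_info('wrist'); T=np.linalg.inv(i['tool_from_camera']); c=(T@np.r_[np.array(pt)/1000,1])[:3]
    v=np.array([c[0],-c[1],-c[2]]); r=np.hypot(v[0],v[1]); th=np.arctan2(r,v[2])
    return np.round([i['cx']+i['fx']*th*v[0]/r,i['cy']+i['fy']*th*v[1]/r],0)
def unfish(px,h):
    "wrist pixel -> shelf mm on horizontal plane z=h mm (tool down)"
    i=camera_info('wrist'); d=np.array([px[0]-i['cx'],px[1]-i['cy']]); r=np.hypot(*d); th=r/i['fx']
    T=np.array(i['tool_from_camera']); ray=T[:3,:3]@np.array([np.sin(th)*d[0]/r,-np.sin(th)*d[1]/r,-np.cos(th)])
    o=observe(); R=Rt.from_euler('xyz',o['tool_rot']).as_matrix(); c=np.array(o['tool_pos'])+R@T[:3,3]; w=R@ray
    q=c+w*(h/1000-c[2])/w[2]; return ((q[:2]-O)@Rs*1000).round(1)
E
python3 -c "
from plan import *
for t in [(9.5,-15,0),(9.5,15,0),(9.5,34,0),(9.5,-34,0),(9.5,34,-18),(9.5,15,-18),(-9.5,-15,0),(9.5,15,-60)]: print(t,fish(t))
for q in [(335,222),(230,235),(340,236),(250,310)]: print(q,unfish(q,206))
for q in [(300,106),(100,118),(500,118)]: print(q,'lip top near',unfish(q,200))
"
```

```text
(9.5, -15, 0) [259. 215.]
(9.5, 15, 0) [309. 215.]
(9.5, 34, 0) [340. 215.]
(9.5, -34, 0) [228. 215.]
(9.5, 34, -18) [345. 225.]
(9.5, 15, -18) [311. 225.]
(-9.5, -15, 0) [260. 245.]
(9.5, 15, -60) [319. 257.]
(335, 222) [-67.5 161.7]
(230, 235) [-75.2 220. ]
(340, 236) [-75.8 158.4]
(250, 310) [-125.1  210.8]
(300, 106) lip top near [ -5.  181.3]
(100, 118) lip top near [ -6.  298.9]
(500, 118) lip top near [-3.6 55.4]
```

```bash
python3 -c "
from plan import *
z=np.load('pics/wrist1.npz');p=z['p'];d=z['d']
print(d[200:330:10,[237,285,328]].round(3))
p2,d2=shot('side','side3')
a=cv2.resize(p[195:345,190:390,::-1],(533,400));b=cv2.resize(p2[180:330,100:300,::-1],(533,400))
cv2.imwrite('pics/c3.png',cv2.resize(np.vstack([a,b]),None,fx=.75,fy=.75))"
```

```text
[[0.201 0.201 0.201]
 [0.203 0.202 0.203]
 [0.204 0.205 0.197]
 [0.208 0.193 0.182]
 [0.155 0.182 0.157]
 [0.145 0.181 0.144]
 [0.134 0.182 0.135]
 [0.084 0.084 0.084]
 [0.083 0.082 0.083]
 [0.085 0.084 0.084]
 [0.116 0.19  0.123]
 [0.117 0.194 0.122]
 [0.075 0.076 0.075]]
```

View pics/c3.png

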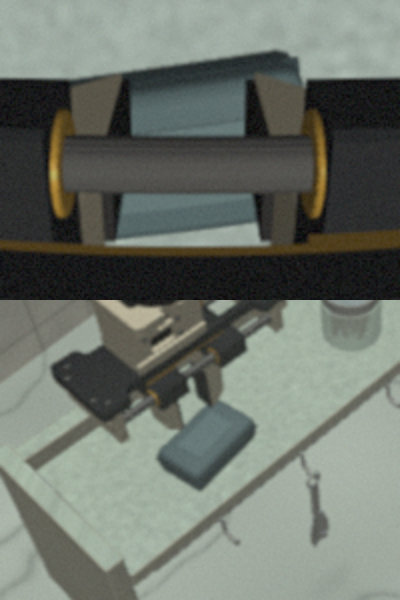

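```bash
cat >> plan.py <<'E'
def wcloud(d):
    i=camera_info('wrist'); T=np.array(i['tool_from_camera']); v,u=np.mgrid[:420,:560]; a=u-i['cx'];b=v-i['cy'];r=np.hypot(a,b)+1e-9;t=np.tan(np.minimum(r/i['fx'],1.4))
    c=np.stack([a/r*t*d,-b/r*t*d,-d,np.ones_like(d)],-1); return (c@T.T)[...,:3]*1000
E
python3 -c "
from plan import *
z=np.load('pics/wrist1.npz');d=z['d'];q=wcloud(d)
for v in range(226,262,3): print(v,q[v,237].round(1),q[v,328].round(1),q[v,285].round(1))
print('shelf',q[180,200:400:50].round(1),q[150,300])
P=pts('side',np.load('pics/side3.npz')['d']).reshape(-1,3)
s=comp(P,0,0,0,YAW,O)*1000;s[:,2]=P[:,2]*1000
m=(abs(s[:,1]-190)<40)&(s[:,0]>-85)&(s[:,0]<-10)&(s[:,2]>184)
h,e=np.histogram(s[m,2],bins=range(184,320,6));print(list(zip(e,h)))
for lo in range(184,260,6):
  k=m&(abs(s[:,2]-lo-3)<3)
  if k.sum()>4: print(lo,s[k].min(0).round(0),s[k].max(0).round(0))
"
```

```text
226 [ -0.1 -29.8   8.1] [ 6.1 25.6 -9.8] [-0.   0.8  8.1]
229 [ -2.3 -29.9   8.4] [  5.6  25.2 -13.5] [ 1.6  0.8 -2.2]
232 [ -4.2 -29.9   7.9] [  4.6  24.9 -15.6] [ 1.7  0.8 -7.6]
235 [ 10.1 -23.4 -34.9] [  9.3  22.5 -32.7] [  1.8   0.7 -12.7]
238 [ 10.  -22.9 -38.5] [  9.8  21.8 -38.1] [  1.4   0.7 -16.4]
241 [  9.9 -22.4 -42.4] [  9.4  21.4 -41.2] [ -0.7   0.7 -15.8]
244 [  9.9 -21.9 -46.2] [  9.9  20.8 -46. ] [ -1.9   0.7 -17.2]
247 [ 10.2 -21.3 -50.4] [ 10.   20.3 -50. ] [ -3.5   0.7 -17.9]
250 [  9.5 -21.1 -52.2] [  9.8  19.9 -52.8] [ -5.1   0.7 -18.4]
253 [ 10.4 -20.3 -57.5] [ 10.   19.4 -56.7] [ -7.    0.7 -18.2]
256 [  9.9 -20.  -59.7] [ 10.3  18.9 -60.4] [ -8.6   0.7 -18.9]
259 [  9.7 -19.7 -62.3] [  9.8  18.7 -62.5] [-10.7   0.7 -18.3]
shelf [[ 29.9 -52.1   8.1]
 [ 29.5 -20.6   8.5]
 [ 29.4  10.    8.8]
 [ 29.5  41.2   9.4]] [47.86256085  9.80781521  8.803286  ]
[(np.int64(184), np.int64(0)), (np.int64(190), np.int64(0)), (np.int64(196), np.int64(0)), (np.int64(202), np.int64(83)), (np.int64(208), np.int64(1)), (np.int64(214), np.int64(7)), (np.int64(220), np.int64(7)), (np.int64(226), np.int64(13)), (np.int64(232), np.int64(13)), (np.int64(238), np.int64(17)), (np.int64(244), np.int64(19)), (np.int64(250), np.int64(8)), (np.int64(256), np.int64(5)), (np.int64(262), np.int64(6)), (np.int64(268), np.int64(8)), (np.int64(274), np.int64(5)), (np.int64(280), np.int64(5)), (np.int64(286), np.int64(0)), (np.int64(292), np.int64(0)), (np.int64(298), np.int64(1)), (np.int64(304), np.int64(24)), (np.int64(310), np.int64(0))]
202 [-85. 161. 203.] [-75. 229. 208.]
214 [-84. 176. 217.] [-71. 178. 220.]
220 [-83. 176. 221.] [-72. 177. 225.]
226 [-84. 176. 227.] [-69. 223. 231.]
232 [-84. 176. 232.] [-73. 224. 238.]
238 [-84. 176. 238.] [-70. 224. 244.]
244 [-85. 176. 244.] [-72. 225. 250.]
250 [-85. 176. 251.] [-75. 225. 255.]
256 [-84. 174. 256.] [-69. 226. 262.]
```

```bash
python3 -c "
from plan import *
now()
P=pts('side',np.load('pics/side2.npz')['d']).reshape(-1,3)
s=comp(P,0,0,0,YAW,O)*1000;s[:,2]=P[:,2]*1000
m=(abs(s[:,1]-190)<60)&(s[:,0]>-200)&(s[:,0]<-152)
for lo in range(160,270,5):
  k=m&(abs(s[:,2]-lo-2.5)<2.5)
  if k.sum()>3: print(lo,k.sum(),s[k].min(0).round(0),s[k].max(0).round(0))
p,d=shot('scene','scene3'); q=pts('scene',d).reshape(-1,3); s=comp(q,0,0,0,YAW,O)*1000;s[:,2]=q[:,2]*1000
m=(abs(s[:,1]-190)<45)&(s[:,0]>-100)&(s[:,0]<-40)
print('scene')
for lo in range(182,270,5):
  k=m&(abs(s[:,2]-lo-2.5)<2.5)
  if k.sum()>3: print(lo,k.sum(),s[k].min(0).round(0),s[k].max(0).round(0))
cv2.imwrite('pics/sc3.png',cv2.resize(p[150:300,280:480,::-1],(800,600)))
"
```

```text
t 4.75 shelf mm [-78.8 190. ] z 188.3 relyaw deg 0.0 F [-0.29  0.73 -0.19] open 30.3
160 8 [-153.  132.  164.] [-152.  248.  165.]
165 58 [-154.  130.  165.] [-152.  249.  170.]
170 54 [-154.  131.  170.] [-152.  247.  175.]
175 43 [-154.  131.  175.] [-152.  249.  180.]
180 14 [-154.  163.  180.] [-152.  240.  182.]
215 9 [-187.  174.  216.] [-172.  210.  220.]
220 26 [-187.  166.  220.] [-167.  214.  225.]
225 40 [-188.  160.  225.] [-167.  223.  230.]
230 47 [-188.  161.  230.] [-168.  224.  235.]
235 47 [-189.  160.  235.] [-171.  224.  240.]
240 49 [-188.  159.  240.] [-174.  225.  245.]
245 35 [-188.  159.  245.] [-166.  225.  250.]
250 31 [-187.  158.  250.] [-166.  225.  255.]
255 23 [-187.  160.  255.] [-166.  226.  260.]
260 26 [-187.  162.  260.] [-167.  178.  264.]
265 4 [-178.  174.  266.] [-172.  175.  269.]
scene
182 250 [-99. 145. 182.] [-41. 235. 187.]
187 79 [-84. 158. 187.] [-69. 234. 192.]
192 80 [-83. 156. 192.] [-70. 234. 197.]
197 90 [-95. 154. 197.] [-70. 234. 202.]
202 228 [-100.  155.  202.] [-70. 234. 207.]
207 163 [-100.  157.  207.] [-72. 232. 211.]
217 10 [-83. 168. 219.] [-67. 209. 222.]
222 32 [-87. 162. 222.] [-67. 214. 227.]
227 37 [-89. 159. 227.] [-66. 220. 232.]
232 41 [-87. 157. 232.] [-66. 221. 237.]
237 46 [-90. 156. 237.] [-66. 220. 242.]
242 43 [-82. 158. 242.] [-66. 220. 247.]
247 44 [-86. 157. 247.] [-66. 221. 252.]
252 50 [-83. 156. 252.] [-66. 221. 257.]
257 20 [-77. 158. 257.] [-66. 222. 262.]
262 14 [-87. 167. 263.] [-66. 174. 267.]
267 6 [-88. 170. 267.] [-66. 171. 271.]
```

View pics/sc3.png

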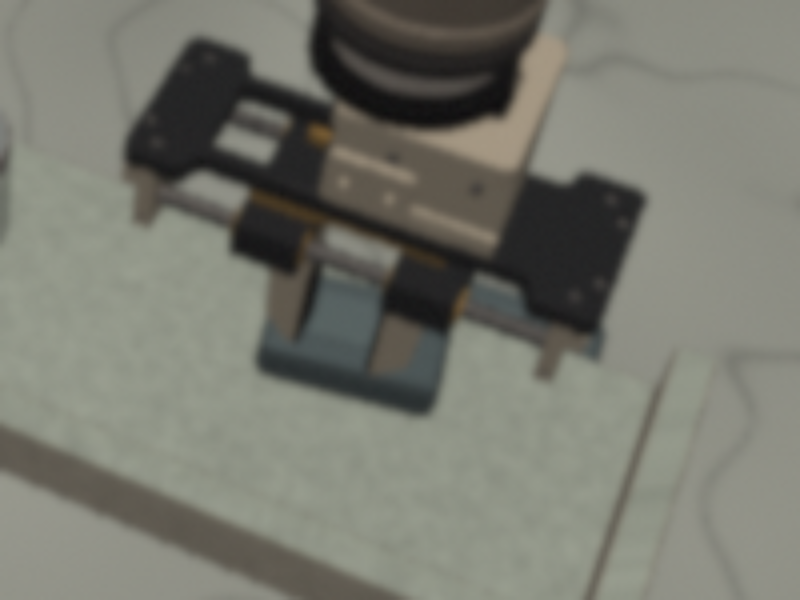

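The fingers passed above the case without touching it. All three cameras put the real fingertip about 28.5 mm above the nominal TCP (z ≈ 217 when the TCP reads 188). I'll retreat, lower the tool by that amount and push again.

Call:
jog_arm:
  rows: [40, -25, 0, 0, 0, 40, -25, 0, 0, 0, 40, -25, 0, 0, 0, 40, -21, -2, 0, 0, 40, 0, 0, 0, 0, 40, 0, 0, 16, 0, 40, 0, 0, 15, 0, 40, 0, 0, 0, 0]

```text
time: 5.6
tool_pos: [0.4838, 0.1966, 0.1558]
tool_rot: [3.14, 0.003, -0.097]
contact_force: [-0.2, 0.1, -0.2]
opening: 0.0397
```

```bash
python3 -c "
from plan import *
now()
p,d=shot('side','side4'); P=pts('side',d).reshape(-1,3)
s=comp(P,0,0,0,YAW,O)*1000;s[:,2]=P[:,2]*1000
m=(abs(s[:,1]-190)<110)&(s[:,0]>-230)&(s[:,0]<-156)
for lo in range(165,260,5):
  k=m&(abs(s[:,2]-lo-2.5)<2.5)
  if k.sum()>3: print(lo,k.sum(),s[k].min(0).round(0),s[k].max(0).round(0), np.histogram(s[k,1],bins=range(80,310,20))[0])
"
```

```text
t 5.6 shelf mm [-175.2  191.5] z 155.8 relyaw deg 0.0 F [-0.21  0.1  -0.15] open 39.7
180 5 [-186.  172.  182.] [-165.  216.  185.] [0 0 0 0 4 0 1 0 0 0 0]
185 21 [-188.  165.  185.] [-166.  220.  190.] [ 0  0  0  0 16  0  4  1  0  0  0]
190 25 [-188.  162.  190.] [-167.  225.  194.] [ 0  0  0  0 17  0  5  3  0  0  0]
195 48 [-189.  156.  195.] [-168.  230.  200.] [ 0  0  0  3 26  0  5 14  0  0  0]
200 39 [-188.  159.  200.] [-171.  231.  205.] [ 0  0  0  2 16  0  5 16  0  0  0]
205 41 [-188.  158.  205.] [-175.  231.  210.] [ 0  0  0  2 24  0  2 13  0  0  0]
210 33 [-188.  157.  210.] [-177.  231.  215.] [ 0  0  0  2 16  0  2 13  0  0  0]
215 24 [-188.  158.  215.] [-168.  232.  220.] [ 0  0  0  3 17  0  0  4  0  0  0]
220 24 [-188.  158.  220.] [-165.  232.  225.] [ 0  0  0  4 18  0  0  2  0  0  0]
225 19 [-188.  159.  225.] [-169.  174.  230.] [ 0  0  0  1 18  0  0  0  0  0  0]
230 9 [-180.  170.  231.] [-170.  174.  235.] [0 0 0 0 9 0 0 0 0 0 0]
235 5 [-182.  170.  236.] [-175.  171.  239.] [0 0 0 0 5 0 0 0 0 0 0]
240 5 [-183.  170.  242.] [-178.  242.  244.] [0 0 0 0 4 0 0 0 1 0 0]
245 13 [-202.  113.  245.] [-179.  279.  250.] [0 1 0 0 7 0 0 0 4 1 0]
250 71 [-213.  108.  250.] [-157.  280.  255.] [ 0 25  0  0  8  0  0  1  7 20 10]
255 106 [-213.  109.  255.] [-157.  280.  260.] [ 0 24  0 13 20  0  4 19 12 10  4]
```

Call:
jog_arm:
  rows: [40, 8, 0, -2, 0, 40, 8, 0, 0, 0, 40, 5, 0, 0, 0, 40, 5, 0, 0, 0, 40, 5, 0, 0, 0, 40, 5, 0, 0, 0, 40, 5, 0, 0, 0, 40, 5, 0, 0, 0, 40, 5, 0, 0, 0, 40, 5, 0, 0, 0, 40, 5, 0, 0, 0, 40, 5, 0, 0, 0, 40, 5, 0, 0, 0, 40, 5, 0, 0, 0, 40, 5, 0, 0, 0, 40, 5, 0, 0, 0, 40, 5, 0, 0, 0, 40, 5, 0, 0, 0, 40, 5, 0, 0, 0, 40, 0, 0, 0, 0]

```text
time: 7.65
tool_pos: [0.5855, 0.1871, 0.1593]
tool_rot: [3.142, -0.0, -0.097]
contact_force: [-0.6, -0.4, 0.0]
opening: 0.0401
```

```bash
python3 -c "
from plan import *
now()
p,d=shot('scene','scene5'); shot('side','side5'); things('5')
cv2.imwrite('pics/sc5.png',cv2.resize(p[150:300,280:480,::-1],(800,600)))
"
```

```text
t 7.65 shelf mm [-73.  191.9] z 159.3 relyaw deg -0.0 F [-0.6  -0.45  0.01] open 40.1
scene case top [-45.5 188.3] [78.8 70.5] 89.0 z 0.2072 corners [[-81.0, 150.0], [-11.0, 148.0], [-10.0, 227.0], [-80.0, 228.0]]
scene lid -85.5 -6.2 r 29.7 bbox mid [-85.3  -5.5] [54.7 54.9]
scene comb [ -58. -190.] [143.7  26.3] 86.2
side case top [-100.9   11.1] [57.5 23.2] 39.5 z 0.2093 corners [[-130.0, 2.0], [-116.0, -16.0], [-71.0, 20.0], [-86.0, 38.0]]
side lid -89.8 -3.2 r 29.9 bbox mid [-90.5  -2.3] [53.5 54.8]Traceback (most recent call last):
  File "<string>", line 4, in <module>
    p,d=shot('scene','scene5'); shot('side','side5'); things('5')
                                                      ~~~~~~^^^^^
  File "meas.py", line 25, in things
    k=inn&(c.max(1)<60)&(z<.195)&(s[:,1]<-.08); q=blob(k); r=cv2.minAreaRect((q[:,:2]*1000).astype(np.float32)); print(n,'comb',np.round(r[0],1),np.round(r[1],1),round(r[2],1))
                                                  ~~~~^^^
  File "meas.py", line 22, in blob
    b=1+st[1:,4].argmax(); return q[l[ij[:,0],ij[:,1]]==b]
        ~~~~~~~~~~~~~~~^^
ValueError: attempt to get argmax of an empty sequence
```

Call:
jog_arm:
  rows: [40, 3, 0, 0, 0, 40, 3, 0, 0, 0, 40, 3, 0, 0, 0, 40, 2, 0, 0, 0, 40, 1, 0, 0, 0, 40, 0, 0, 0, 0]

```text
time: 8.35
tool_pos: [0.5956, 0.1862, 0.1595]
tool_rot: [3.141, 0.003, -0.097]
contact_force: [-6.1, -0.5, 3.1]
opening: 0.0401
```

Call:
jog_arm:
  rows: [40, 1, 0, 0, 0, 40, 0, 0, 0, 0]

```text
time: 8.55
tool_pos: [0.5955, 0.1862, 0.1595]
tool_rot: [3.141, 0.005, -0.096]
contact_force: [-8.9, 0.3, 4.9]
opening: 0.0397
```

Call:
jog_arm:
  rows: [40, 1, 0, 0, 0, 40, 0, 0, 0, 0]

```text
time: 8.75
tool_pos: [0.5954, 0.1862, 0.1595]
tool_rot: [3.141, 0.007, -0.096]
contact_force: [-13.0, -0.6, 6.6]
opening: 0.0401
```

```bash
python3 -c "
from plan import *
now()
p,d=shot('scene','scene6')
cv2.imwrite('pics/sc6.png',cv2.resize(p[150:300,280:480,::-1],(800,600)))
i=camera_info('scene'); E=np.array(i['extrinsics'])
"
```

```text
t 8.75 shelf mm [-63.1 192. ] z 159.5 relyaw deg 0.0 F [-12.84  -1.81   6.6 ] open 40.1
```

View pics/sc6.png

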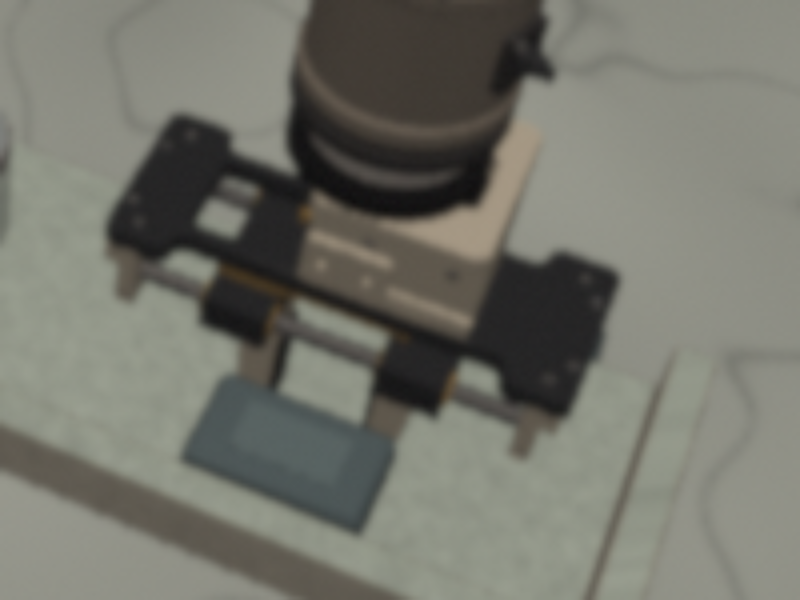

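Call:
jog_arm:
  rows: [40, -4, 0, 0, 0, 40, -10, 0, 0, 0, 30, -30, 0, 0, 0, 30, -45, 0, 0, 0, 30, -18, 0, -40, 0, 30, 0, 45, -5, 0, 30, 0, 45, 0, 0, 30, 0, 45, 0, 0, 30, 0, 45, 0, 0, 30, 0, 16, 0, 0, 30, 0, 0, 0, 0]

```text
time: 9.9
tool_pos: [0.473, -0.0009, 0.2046]
tool_rot: [3.141, -0.001, -0.101]
contact_force: [1.3, -0.6, 0.4]
opening: 0.0298
```

```bash
python3 -c "
from plan import *
plan((-165,-4,205,0),(-165,-4,164,0))
shot('scene','scene7');shot('side','side7');things('7')
p=np.load('pics/scene7.npz')['p']; q=np.load('pics/side7.npz')['p']
cv2.imwrite('pics/c7.png',np.hstack([cv2.resize(p[150:320,220:480,::-1],None,fx=1.5,fy=1.5),cv2.resize(q[130:300,80:340,::-1],None,fx=1.5,fy=1.5)]))
"
```

```text
t 9.9 shelf mm [-166.8   -6.1] z 204.6 relyaw deg -0.2 F [ 1.34 -0.43  0.36] open 29.8
turn -0.2 then tx,ty,tz 1.8 -2.1 -0.4
turn 0 then tx,ty,tz 0.0 -0.0 41
scene case top [-25.8 188.3] [79.2 51.1] 89.8 z 0.207 corners [[-51.0, 149.0], [-0.0, 149.0], [-0.0, 228.0], [-51.0, 228.0]]
scene lid -86.2 -6.5 r 29.4 bbox mid [-85.9  -5.6] [54.5 54.5]
scene comb [ -58.3 -189.1] [144.9  26.3] 86.5
side case top [-29.1 191.8] [51.2 79.3] 0.5 z 0.2063 corners [[-55.0, 231.0], [-54.0, 152.0], [-3.0, 152.0], [-4.0, 232.0]]Traceback (most recent call last):
  File "<string>", line 4, in <module>
    shot('scene','scene7');shot('side','side7');things('7')
                                                ~~~~~~^^^^^
  File "meas.py", line 24, in things
    q=blob(inn&(z>.237)&(z<.25)); (cx,cy),R=cv2.minEnclosingCircle((q[:,:2]*1000).astype(np.float32)); lo,hi=np.percentile(q[:,:2]*1000,[1,99],axis=0); print(n,'lid',round(cx,1),round(cy,1),'r',round(R,1),'bbox mid',((lo+hi)/2).round(1),(hi-lo).round(1))
  File "meas.py", line 22, in blob
    b=1+st[1:,4].argmax(); return q[l[ij[:,0],ij[:,1]]==b]
        ~~~~~~~~~~~~~~~^^
ValueError: attempt to get argmax of an empty sequence
```

The case is flush: in both cameras it lies parallel to the lip within 0.5°, with its -y end at about 150 mm. Next is the jar push.

Call:
jog_arm:
  rows: [30, 2, -2, 20, 0, 30, 0, 0, 20, 0, 30, 10, 0, 0, 0, 30, 10, 0, 0, 0, 30, 8, 0, 0, 0, 30, 5, 0, 0, 0, 30, 5, 0, 0, 0, 30, 5, 0, 0, 0, 30, 5, 0, 0, 0, 30, 5, 0, 0, 0, 30, 5, 0, 0, 0, 30, 5, 0, 0, 0, 30, 5, 0, 0, 0, 30, 5, 0, 0, 0, 30, 5, 0, 0, 0, 30, 5, 0, 0, 0, 30, 4, 0, 0, 0, 30, 0, 0, 0, 0]

```text
time: 11.8
tool_pos: [0.5626, -0.0055, 0.1643]
tool_rot: [3.142, -0.0, -0.097]
contact_force: [-0.1, 0.5, 0.5]
opening: 0.0301
```

```bash
sed -i 's/k,l,st,_=cv2/k,l,st,_=cv2/; s/            b=1+st/            if k<2: return np.zeros((5,3))\n            b=1+st/' meas.py; python3 -c "
from plan import *
now()
shot('scene','scene8');shot('side','side8');things('8')
p=np.load('pics/scene8.npz')['p']; q=np.load('pics/side8.npz')['p']
cv2.imwrite('pics/c8.png',np.hstack([cv2.resize(p[130:320,200:460,::-1],None,fx=1.5,fy=1.5),cv2.resize(q[110:300,100:360,::-1],None,fx=1.5,fy=1.5)]))
"
```

```text
t 11.8 shelf mm [-77.1  -2. ] z 164.3 relyaw deg 0.0 F [-0.19  0.44  0.45] open 30.1
scene case top [-25.8 188.4] [50.9 79.1] 0.0 z 0.2071 corners [[-51.0, 228.0], [-51.0, 149.0], [-0.0, 149.0], [-0.0, 228.0]]
scene lid -50.1 -7.6 r 40.9 bbox mid [-47.3  -2.5] [71.2 55.6]
scene comb [ -57.5 -188.9] [143.4  24.4] 86.7
side case top [-27.4 191.6] [78.7 54.1] 89.7 z 0.2064 corners [[-55.0, 152.0], [-1.0, 152.0], [-0.0, 231.0], [-54.0, 231.0]]
side lid -78.6 -24.1 r 13.9 bbox mid [-79.1 -24.6] [23.1 18.1]
side comb [ -64.1 -188.1] [148.  23.] 83.8
```

View pics/c8.png

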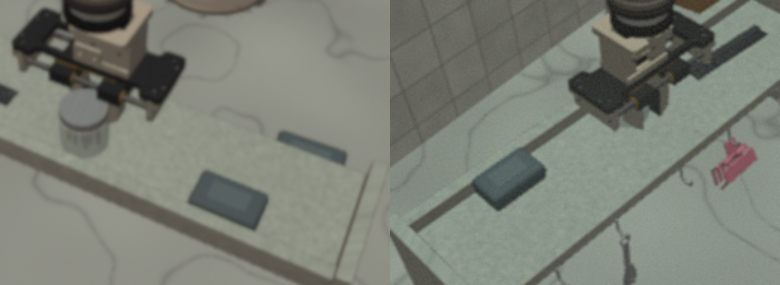

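The jar (left panel, about (83,122)) is upright and ahead of the fingers, and the case is flush on the lip. The last few millimetres go slowly.

Call:
jog_arm:
  rows: [30, 3, 0, 0, 0, 30, 2, 0, 0, 0, 30, 1, 0, 0, 0, 30, 0, 0, 0, 0]

```text
time: 12.3
tool_pos: [0.5682, -0.0061, 0.1644]
tool_rot: [3.141, -0.0, -0.097]
contact_force: [0.8, -0.2, -0.5]
opening: 0.0301
```

Call:
jog_arm:
  rows: [30, 1, 0, 0, 0, 30, 1, 0, 0, 0, 30, 0, 0, 0, 0]

```text
time: 12.6
tool_pos: [0.5701, -0.0063, 0.1644]
tool_rot: [3.141, -0.0, -0.097]
contact_force: [0.5, -0.6, -0.7]
opening: 0.0302
```

Call:
jog_arm:
  rows: [30, 1, 0, 0, 0, 30, 1, 0, 0, 0, 30, 0, 0, 0, 0]

```text
time: 12.9
tool_pos: [0.5721, -0.0064, 0.1644]
tool_rot: [3.142, -0.0, -0.097]
contact_force: [-0.0, 0.4, -0.8]
opening: 0.0295
```

Call:
jog_arm:
  rows: [30, 1, 0, 0, 0, 30, 1, 0, 0, 0, 30, 0, 0, 0, 0]

```text
time: 13.2
tool_pos: [0.5728, -0.0065, 0.1643]
tool_rot: [3.141, 0.003, -0.097]
contact_force: [-6.6, 0.4, 1.8]
opening: 0.03
```

```bash
python3 -c "
from plan import *
now()
p,d=shot('scene','scene9')
P=pts('scene',d); s=comp(P.reshape(-1,3),0,0,0,YAW,O)*1000
for lo in range(180,250,4):
  k=(abs(P[...,2].ravel()*1000-lo-2)<2)&(abs(s[:,1]+5)<32)&(s[:,0]>-70)&(s[:,0]<25)
  q=s[k]
  if len(q)>5: print(lo,len(q),q.min(0)[:2].round(0),q.max(0)[:2].round(0))
"
```

```text
t 13.2 shelf mm [-67.  -2.] z 164.3 relyaw deg 0.0 F [-6.62 -0.23  1.84] open 30.0
180 141 [-70. -37.] [18. 27.]
184 53 [-60. -37.] [18. 27.]
188 62 [-37. -36.] [19. 26.]
192 70 [-37. -36.] [18. 27.]
196 124 [-57. -37.] [18. 26.]
200 294 [-56. -37.] [17. 27.]
204 60 [-57. -37.] [17. 27.]
208 50 [-56. -24.] [-0. 27.]
212 62 [-56. -24.] [-0. 26.]
216 49 [-57. -23.] [-1. 26.]
220 52 [-56. -27.] [-1. 26.]
224 63 [-56. -28.] [-1. 26.]
228 62 [-69. -35.] [-1. 27.]
232 49 [-56. -35.] [-1. 26.]
236 61 [-62. -33.] [-1. 27.]
240 486 [-60. -32.] [-1. 25.]
244 178 [-70. -30.] [-2. 23.]
```

Call:
jog_arm:
  rows: [30, -4, 0, 0, 0, 30, -10, 0, 0, 0, 30, -25, 0, 0, 0, 30, -30, 0, 0, 0, 0, 0, 0, 0, 6, 0, 0, 0, 0, 6, 0, 0, 0, 0, 0]

```text
time: 13.95
tool_pos: [0.505, 0.0001, 0.1647]
tool_rot: [-3.141, -0.001, -0.307]
contact_force: [-0.1, 0.7, -0.1]
opening: 0.0103
```

```bash
python3 -c "
from plan import *
plan((-135,-68,164,-12),(-43.5,-68,164,-12),(-43.5,60,164,-12))
shot('scene','scene10');shot('side','side10');things('10')
"
```

```text
t 13.95 shelf mm [-135.1   -2. ] z 164.7 relyaw deg -12.0 F [-0.15  0.64 -0.1 ] open 10.3
turn -0.0 then tx,ty,tz 13.8 64.6 0.7
turn 0 then tx,ty,tz 89.5 -19.0 0
turn 0 then tx,ty,tz -26.6 -125.2 0
scene case top [-25.3 188.5] [78.7 51.3] 89.1 z 0.2071 corners [[-52.0, 150.0], [-0.0, 149.0], [1.0, 227.0], [-50.0, 228.0]]
scene lid -30.8 -3.7 r 30.2 bbox mid [-29.9  -2.3] [55.4 54.1]
scene comb [ -57.  -188.4] [143.7  26.2] 86.2
side case top [-28.8 192.1] [50.4 79. ] 0.3 z 0.2063 corners [[-54.0, 231.0], [-54.0, 152.0], [-3.0, 153.0], [-4.0, 232.0]]
side lid -26.0 1.9 r 27.4 bbox mid [-28.3   1.3] [44.2 52.1]
side comb [ -66.  -235.6] [52.2 24.4] 85.5
```

Call:
jog_arm:
  rows: [0, 4, 20, 0, 0, 0, 5, 22, 0, 0, 0, 5, 23, 0, 0, 0, 0, 0, 0, 0, 0, 22, -5, 0, 0, 0, 23, -5, 0, 0, 0, 23, -5, 0, 0, 0, 21, -4, 0, 0, 0, 0, 0, 0, 0]

```text
time: 14.95
tool_pos: [0.5915, -0.0743, 0.1637]
tool_rot: [-3.141, -0.001, -0.304]
contact_force: [0.6, 0.3, 0.1]
opening: 0.0004
```

```bash
python3 -c "
from plan import *
plan((-43.5,60,164,-12))
p,d=shot('scene','scene11')
cv2.imwrite('pics/c11.png',cv2.resize(p[110:290,180:420,::-1],None,fx=2.5,fy=2.5))
"
```

```text
t 14.95 shelf mm [-41.7 -67.7] z 163.7 relyaw deg -11.9 F [0.57 0.34 0.13] open 0.4
turn 0.1 then tx,ty,tz -28.3 -124.5 -0.3
```

View pics/c11.png

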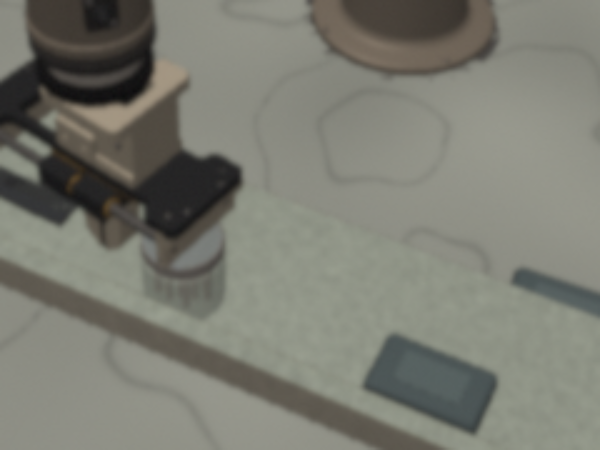

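Call:
jog_arm:
  rows: [0, -1.3, -5.9, 0, 0, 0, -1.3, -5.9, 0, 0, 0, -1.3, -5.9, 0, 0, 0, -1.3, -5.9, 0, 0, 0, -1.3, -5.9, 0, 0, 0, -1.3, -5.9, 0, 0, 0, -1.3, -5.9, 0, 0, 0, -1.3, -5.9, 0, 0, 0, -1.3, -5.9, 0, 0, 0, -1.3, -5.9, 0, 0, 0, -1.3, -5.9, 0, 0, 0, -1.3, -5.9, 0, 0, 0, -1.3, -5.9, 0, 0, 0, -1.3, -5.9, 0, 0, 0, -1.3, -5.9, 0, 0, 0, -1.3, -5.9, 0, 0, 0, -1.3, -5.9, 0, 0, 0, -1.3, -5.9, 0, 0, 0, -1.3, -5.9, 0, 0, 0, 0, 0, 0, 0]

```text
time: 17.0
tool_pos: [0.6, 0.0405, 0.1644]
tool_rot: [-3.141, 0.0, -0.305]
contact_force: [0.3, -0.3, -0.5]
opening: 0.0004
```

```bash
python3 -c "
from plan import *
now()
p,d=shot('scene','scene12')
shot('side','side12');things('12')
cv2.imwrite('pics/c12.png',cv2.resize(p[110:290,220:460,::-1],None,fx=2.5,fy=2.5))
"
```

```text
t 17.0 shelf mm [-44.4  47.4] z 164.4 relyaw deg -11.9 F [ 0.34 -0.22 -0.5 ] open 0.4
scene case top [-26.1 188.3] [79.3 50.3] 89.2 z 0.2072 corners [[-52.0, 149.0], [-2.0, 148.0], [-0.0, 228.0], [-51.0, 228.0]]
scene lid -19.6 86.7 r 26.8 bbox mid [-14.3  87.7] [25.8 43.5]
scene comb [ -57.8 -190.4] [145.1  24.8] 86.3
side case top [-28.1 191.6] [78.5 53.4] 89.2 z 0.2064 corners [[-55.0, 153.0], [-2.0, 152.0], [-1.0, 231.0], [-54.0, 231.0]]
side lid -49.5 96.5 r 27.1 bbox mid [-50.   97.5] [24.7 46.5]
side comb [ -66.9 -202.9] [65.6 17.2] 87.8
```

View pics/c12.png

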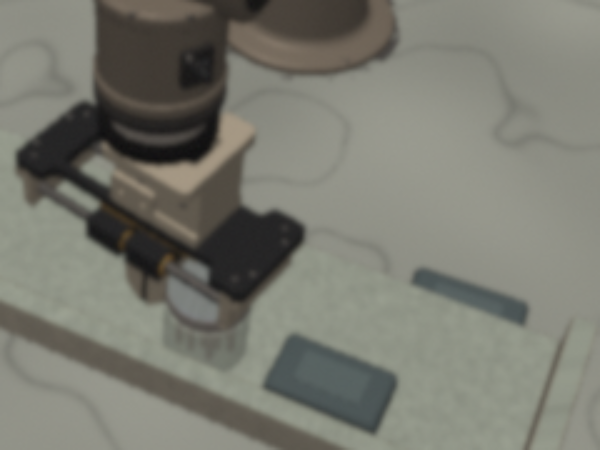

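Call:
jog_arm:
  rows: [0, -0.6, -2.9, 0, 0, 0, -0.6, -2.9, 0, 0, 0, -0.6, -2.9, 0, 0, 0, -0.6, -2.9, 0, 0, 0, -0.6, -2.9, 0, 0, 0, -0.6, -2.9, 0, 0, 0, 0, 0, 0, 0]

```text
time: 17.8
tool_pos: [0.6018, 0.0577, 0.1644]
tool_rot: [-3.141, -0.0, -0.306]
contact_force: [0.1, 0.5, -0.1]
opening: 0.0002
```

```bash
cat > gap.py <<'E'
from plan import *
def gap(tag):
    s0=now()
    p,d=shot('scene','scene'+tag); P=pts('scene',d).reshape(-1,3); s=comp(P,0,0,0,YAW,O)*1000; z=P[:,2]*1000
    inn=(s[:,0]>-60)&(s[:,0]<3)
    k=inn&(z>203)&(z<212)&(s[:,1]>135)&(s[:,1]<300); c=s[k]; lo,hi=np.percentile(c[:,1],[1,99]); print('case y',lo.round(1),hi.round(1),len(c))
    for x in (-45,-35,-25,-15,-6):
        t=c[abs(c[:,0]-x)<4,1]; print('  x',x,np.percentile(t,[2,98]).round(1) if len(t)>5 else None)
    j=s[inn&(z>212)&(z<238)&(s[:,1]>60)&(s[:,1]<200)&(s[:,0]>-32)]; print('jar wall y max',np.percentile(j[:,1],[95,98,100]).round(1),'x max',np.percentile(j[:,0],[98,100]).round(1))
    l=s[inn&(z>239)&(z<248)&(s[:,1]>60)&(s[:,1]<200)]; print('lid max y',np.percentile(l[:,1],[98,100]).round(1))
    cv2.imwrite('pics/g'+tag+'.png',cv2.resize(p[150:280,260:430,::-1],None,fx=4,fy=4,interpolation=cv2.INTER_CUBIC))
E
python3 -c "
from gap import *
gap('13')"
```

```text
t 17.8 shelf mm [-44.3  64.7] z 164.4 relyaw deg -12.0 F [ 0.02  0.47 -0.15] open 0.2
case y 138.9 226.9 1182
  x -45 [150.9 226.6]
  x -35 [149.5 226.1]
  x -25 [139.9 225. ]
  x -15 [136.8 226. ]
  x -6 [150.9 225.6]
jar wall y max [139.2 139.8 140.4] x max [-1.3 -0.8]
lid max y [125.6 127.8]
```

Call:
jog_arm:
  rows: [0, -0.4, -2, 0, 0, 0, -0.4, -2, 0, 0, 0, -0.4, -2, 0, 0, 0, -0.2, -1, 0, 0, 0, 0, 0, 0, 0]

```text
time: 18.35
tool_pos: [0.6025, 0.0644, 0.1644]
tool_rot: [3.142, -0.0, -0.306]
contact_force: [-1.2, -0.1, 0.3]
opening: 0.0004
```

```bash
python3 -c "
from gap import *
gap('14')"
```

```text
t 18.35 shelf mm [-44.2  71.5] z 164.4 relyaw deg -12.0 F [-1.23 -0.19  0.31] open 0.4
case y 140.5 227.0 1194
  x -45 [151.  226.6]
  x -35 [149.5 226.1]
  x -25 [146.6 225.6]
  x -15 [140.3 225.7]
  x -6 [144.7 225.1]
jar wall y max [145.4 146.3 147.1] x max [-1.3 -0.7]
lid max y [132.1 134.7]
```

Call:
jog_arm:
  rows: [0, -0.2, -1, 0, 0, 0, -0.2, -1, 0, 0, 0, 0, 0, 0, 0]

```text
time: 18.7
tool_pos: [0.6027, 0.0663, 0.1644]
tool_rot: [3.141, -0.0, -0.306]
contact_force: [-1.3, -1.1, 0.7]
opening: 0.0003
```

```bash
python3 -c "
from gap import *
gap('15')"
```

```text
t 18.7 shelf mm [-44.2  73.3] z 164.4 relyaw deg -12.0 F [-1.16 -1.18  0.74] open 0.3
case y 140.1 228.1 1209
  x -45 [153.6 226.9]
  x -35 [150.9 227.6]
  x -25 [147.6 226.8]
  x -15 [141.8 227.2]
  x -6 [137.4 226.7]
jar wall y max [147.6 148.5 149.2] x max [-1.1  0.1]
lid max y [134.5 136.7]
```

Call:
jog_arm:
  rows: [0, -0.2, -1, 0, 0, 0, 0, 0, 0, 0]

```text
time: 18.95
tool_pos: [0.6028, 0.0673, 0.1644]
tool_rot: [3.142, -0.0, -0.306]
contact_force: [-1.0, -0.7, 0.4]
opening: 0.0003
```

```bash
python3 -c "
from gap import *
gap('16')"
```

```text
t 18.95 shelf mm [-44.2  74.4] z 164.4 relyaw deg -12.0 F [-0.9  -0.82  0.44] open 0.3
case y 140.9 229.0 1209
  x -45 [153.1 228.2]
  x -35 [151.  227.7]
  x -25 [149.  227.6]
  x -15 [144.  227.9]
  x -6 [137.9 227.6]
jar wall y max [148.4 149.2 150. ] x max [-1.2 -0.7]
lid max y [135.4 137.3]
```

The case's far end now moves with the jar (225.6 to 227.6 mm), so they are in contact. I'll back off and check.

Call:
jog_arm:
  rows: [0, 0.3, 2, 0, 0, 0, 1, 5, 0, 0, 0, 2, 15, 0, 0, 0, 0, 10, 0, 0, 0, 0, 0, -30, 0, 0, 0, 0, -45, 0, 0, 0, 0, -45, 0, 0, -40, 0, -20, 0, 0, -40, 30, 0, 0, 0, -40, 40, 0, 0, 0, 0, 40, 0, 0, 0, 0, 40, 0, 0, 0, 0, 0, 0, 0]

```text
time: 20.3
tool_pos: [0.4409, -0.072, 0.3048]
tool_rot: [3.14, -0.001, -0.312]
contact_force: [0.7, 0.7, -0.7]
opening: 0.0008
```

```bash
python3 -c "
from gap import *
gap('17'); shot('side','side17'); things('17')
p=np.load('pics/scene17.npz')['p']; q=np.load('pics/side17.npz')['p']
cv2.imwrite('pics/c17.png',np.vstack([cv2.resize(p[150:280,240:440,::-1],None,fx=2.3,fy=2.3),cv2.resize(q[150:280,140:340,::-1],None,fx=2.3,fy=2.3)]))
"
```

```text
t 20.3 shelf mm [-191.9  -80. ] z 304.8 relyaw deg -12.3 F [ 0.62  0.81 -0.67] open 0.8
case y 140.2 228.8 1209
  x -45 [153.  227.8]
  x -35 [151.3 228.1]
  x -25 [149.6 227.7]
  x -15 [144.  228.1]
  x -6 [137.2 226.9]
jar wall y max [148.7 149.3 149.6] x max [-1.2 -0.3]
lid max y [146.9 149.1]
scene case top [-25.6 161.8] [ 50.4 136.2] 0.2 z 0.2071 corners [[-51.0, 230.0], [-51.0, 94.0], [-0.0, 94.0], [-1.0, 230.0]]
scene lid -30.8 119.8 r 30.0 bbox mid [-30.  120.7] [55.5 54.8]
scene comb [ -57.3 -189.4] [144.7  26.2] 86.2
side case top [-30.7 164.5] [138.4  58.1] 84.3 z 0.2066 corners [[-66.0, 99.0], [-9.0, 93.0], [5.0, 230.0], [-53.0, 236.0]]
side lid -33.5 124.1 r 29.7 bbox mid [-34.4 124.6] [54.  54.5]
side comb [ -60.  -168.4] [112.   26.1] 84.5
```

View pics/c17.png

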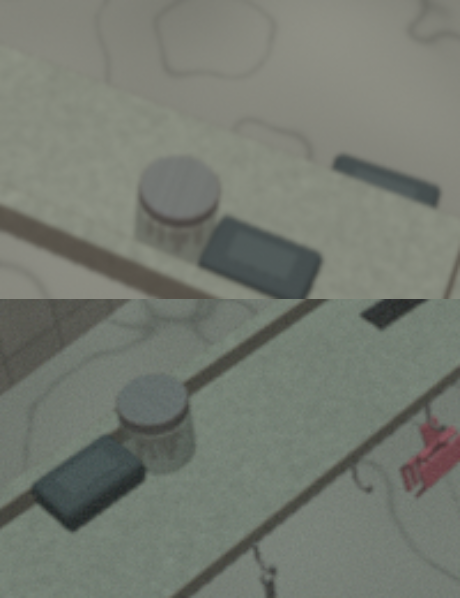

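```bash
python3 -c "
from h import *
print(hand_in())"
```

```text
the job is handed in; nothing more can be done
None
```

The job is done and handed in at about 20 s of robot time. I pushed the case flat against the back lip, then pushed the jar back to the lip and slid it along until it met the end of the case. Both were moved by pushing only.

**What the last checks showed:**
- **Jar to case:** the jar's centre is 40 + 30 mm from the case's centre along the lip, within about 1 mm. During the last 2–3 mm of the slide the case moved along with the jar, which confirms they touch.
- **Jar to lip:** both cameras put the jar's centre about 5 mm further from the lip than the case's, as it should be if both touch it. Contact force rose to about 7 N when the jar reached the lip.
- **Case to lip:** within 1° of parallel before the slide. The final view shows no visible change.
- **Comb and hanging things:** the comb is where it was in the scene camera, within about 1 mm. Nothing came near the scraper or the hair clip.

**What went wrong or disagreed:**
- **First push missed:** it passed over the case without touching it. The real fingertips end about 28 mm above the reported tool point, so I repeated it lower.
- **Case push force:** it reached about 13 N against the lip because I took two extra 1 mm steps after contact.
- **Camera disagreement:** the two fixed cameras differ by 3–5 mm in absolute position, so I relied on relative distances and contact.
- **Unusable final numbers:** in the last pictures the case and jar merged in my automatic case measurement, so I checked the case from its far end and by eye. The side camera also gave a comb position off from the start, probably because the arm partly hid the comb.

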